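# Scan and open a child-proof developer bottle

### The arm

A 6-joint arm with a two-finger parallel gripper is mounted at the origin on the work surface. World frame = base frame: x ahead of the robot, y to its left, z up, the work surface at z = 0. Lengths are in m, angles in rad, forces in N, time in s.
With the tool pointing down it reaches from about 0.275 to 0.975 m from the base axis. Payload 8.4 kg.
Tool frame: the origin (TCP) lies midway between the tips of the shut fingers; the grasp point (between the pads) lies 19 mm behind it (manip.pinch_z is the distance from the TCP to the grasp point, in m); z points along the fingers, y is the direction in which the jaws open and shut (so a half turn about z gives the same grasp; the last joint's range is limited). The gripper opens to 92 mm and grips with 3 to 60 N. Pads are 20 mm wide; open, the fingers measure 128 mm over their backs; the gripper's body (75 mm by 189 mm) begins 69 mm behind the grasp point.
Start: joints at [1.2, 0.353, 1.633, -0, 1.155, -0.002], TCP at [0.225, 0.583, 0.193] pointing down, gripper open.
Joint ranges: [-2.63, 2.63], [-0.92, 2.1], [0.06, 2.66], [-1.3, 4.44], [0, 2.69], [-3.02, 3.02]. Speed limits (rad/s): [2.22, 2.22, 2.79, 3.14, 3.14, 3.14].

### API

Orientations are given as a rotation vector (axis times angle).
In Python, from station import manip, read_camera, ticket gives the robot as it stands.
- The arm moves only by the tool drive_tool, never from a script. Its argument "increments" is a list of rows, each a list of 4 numbers: the shift along the world's x, y, z in mm, then the turn about the world's z in degrees. In form: [[x, y, z, yaw], ...]. A call has 1 to 8 rows; each row is the pose to reach, as a shift and turn from the pose commanded when the call began; what a row does not reach only later rows make up. A row lasts 1/12 s, in which the tool goes at most 41.7 mm and 7.16 degrees, less where a joint would pass 70% of its speed; a pose out of reach is approached as far as the arm can. A call with a gripper value outside its range is refused whole. "grip" is the finger opening in mm, from 0 to 91.9, set as the call begins (left out, the last holds). The fingers move at their own pace and stop on an object; "force" is the grip in N (left out, the last holds). Time passes only in rows, so rows that repeat a pose let the fingers close. It gives the time, the measured TCP pose, the force and the opening at its end, in the units of the state.
- manip.get_obs(): the state, without advancing time (a new reading comes with each control period).
- read_camera(name): name is "scene" or "top" or "wrist"; returns a dict with "img" (400x640x3 uint8, red, green, blue), "camera_matrix" (3x3 intrinsics, pixels), "R" (3x3) and "t" (3): a world point X has camera coordinates R X + t; the wrist camera has in their place "tool_from_camera" (4x4, takes a point from camera to tool coordinates, whose origin is the TCP and whose axes are the flange's). Camera axes: x right, y down, z forward; pixel columns grow to the right and rows downward; lengths in m; the calibration is good to about 2 mm. A picture is of the moment at which its call begins: read the wrist's pose just before it. There is no depth.
- ticket.hand_in(): hands the job in, once; it reports no verdict.
The state is a dict: "t": time; "q": joint angles; "qvel": joint speeds; "joint_torque": joint torques, N m; "ee_pos": TCP position; "tool_rot": TCP orientation; "wrist_force": force on the tool from outside, world axes, zero at the start; "moment": the same for the moment, N m; "gripper_width": finger opening in m.
Only numpy, scipy, OpenCV 4.12 (cv2) and the standard library are available. Lean on these libraries where they do the work, as an engineer would, in place of code of your own. Each camera call takes 0.05 s, during which the arm holds its last target.

### The job

At the salon's mixing counter, turn the bottle in its stiff turning cup until the barcode label faces the scanner block squarely. Then open its push-and-turn cap: press the cap down, keep it pressed while twisting it anticlockwise (seen from above) until it is free, and lift it off. Finish while still holding the cap in the gripper, level and still, straight above the open bottle and about 5 cm clear of the neck, with the label still facing the scanner and the jar, bowl, small bottle and carton nearby left where they stand.

Things in the scene. Friction and masses are not known exactly. Their poses are not given: they have to be found in the camera images.
- cap_center (a point): Ribbed black cap, 52 mm in diameter, 30 mm tall, about 30 g, on top of the bottle. Point on its axis, half-way up; z up, x the same way as the label's x while locked. Unpressed it rattles 5 degrees either way; turned further it turns the whole bottle with it. Pressed (see plunger) and twisted 40 to 85 degrees anticlockwise from the locked middle position (60 is best) it is free and lifts straight off.
- plunger (a joint): Spring plunger under the cap: how far it is pressed down, in m; 0 with the cap locked and unpressed. It pushes the cap up with 6 N at 0 and about 10 N when pressed. The cap must be 4 to 6 mm down to twist past its lock; hard stop at 6.5 mm. It rises to -0.006 when the cap is free. The cap also has fixed stops: 5 degrees clockwise (pressed or not) and about 95 degrees anticlockwise.
- bottle (a joint): Turning of the bottle in rad, 0 at the start, positive anticlockwise seen from above. Bottle and the black cup it is clamped in (76 mm in diameter, 25 mm high) turn together about the upright axis against stiff friction (0.35 N m) and stay where left; they cannot be lifted. The label starts 30 to 100 degrees anticlockwise of the scanner: turn clockwise, by the bottle or by the locked, unpressed cap.
- label (a point): Centre of the white barcode label on the round white bottle (64 mm in diameter, straight up to 93 mm above the base plate, then a shoulder). Point on the surface, 32 mm from the bottle's axis, 60 mm above the plate's top; x straight out of the label, z up. A black tab on the cup right below the label shows its side from above: it reaches 59 mm from the axis, is 14 mm wide and tops out 10 mm above the plate.
- mouth (a point): Centre of the top of the bottle's neck, on the bottle's axis, hidden under the cap, 143.5 mm above the base plate's top: the locked cap's centre is 4.5 mm below it. x the same way as the label's x, z up. The neck is 28 mm across with three flanges to 42 mm; the 16 mm plunger stands 12.5 mm out of it once the cap is off.
- scan_window (a point): Centre of the dark window of the scanner, a grey block 70 mm wide, 55 mm deep, 85 mm tall on one end of the fixed grey base plate (130 x 245 x 20 mm). The window looks level at the bottle's axis from 105 mm away, 58 mm above the plate's top; the point's -y axis points out of the window at the bottle, z up.
- jar: Bystander: white jar with black lid, 90 mm in diameter, 110 mm tall, standing on the counter; origin at the centre of its underside.
- tint_bowl: Bystander: open black tint bowl, 116 mm in diameter, 50 mm tall; origin at the centre of its underside.
- shade_bottle: Bystander: small amber bottle, 38 mm in diameter, 85 mm tall; origin at the centre of its underside.
- carton: Bystander: flat off-white carton, 50 x 160 x 40 mm tall; origin at the centre of its underside.
Not all that is in view belongs to the job. Leave any pink or yellow look-alike of the part that bears cap_center alone.

How it is judged:
On the way, in this order (a step that is already met when the one before it is completed fails the run):
1. the label faces the scanner while the cap is still locked on (y of scan_window in the frame of label between -0.025 and 0.025 m and x of scan_window in the frame of label above 0.03 m and angle between the x axis of cap_center and the x axis of label, either way round below 0.35 rad and z of cap_center in the frame of mouth below 0.003 m), for 0.3 s.
2. the cap is twisted anticlockwise out of its lock (28 degrees or more) while still down on the neck (angle between the x axis of cap_center and the x axis of label, either way round above 0.5 rad and z of cap_center in the frame of mouth below 0.008 m), for 0.05 s.
At the end, for the whole second after the job is handed in: The fingers alone hold the cap (over 1 N), still, its centre within 30 mm of the bottle's axis and 45 to 150 mm above the neck's top, tilted under 17 degrees; the scanner window lies less than 25 mm (about 13 degrees) to the side of the label's axis (y of scan_window in the frame of label between -0.025 and 0.025 m and x of scan_window in the frame of label above 0.03 m and z of cap_center in the frame of mouth between 0.045 and 0.15 m and horizontal distance between cap_center and mouth below 0.03 m and angle between cap_center's own z axis and vertical below 0.3 rad and linear speed of cap below 0.02 m/s and contact force between the fingers and cap above 1 N and contact force between cap and bottle below 0.05 N and contact force between cap and station below 0.05 N); the arm keeps its last pose, push and grip.
It fails at once if the jar is shifted by more than 3 cm (distance of jar from where it was at the start of the episode above 0.03 m).
It fails at once if the tint bowl is shifted by more than 3 cm (distance of tint_bowl from where it was at the start of the episode above 0.03 m).
It fails at once if the small bottle is shifted by more than 3 cm (distance of shade_bottle from where it was at the start of the episode above 0.03 m).
It fails at once if the carton is shifted by more than 3 cm (distance of carton from where it was at the start of the episode above 0.03 m).
It also fails if it takes over 40 s, if anything falls off the work surface, if the arm or the gripper's body presses on something with over 40 N, if the wrist force passes 120 N, or if a joint passes its speed limit or range.

## Working session

There is one attempt and no reset: what is moved stays moved. The work goes in short steps, Python scripts to look and compute and a tool call to move; the robot and the scene stay as the last step left them, time stands still between calls to the robot, and variables do not carry over. Pictures are saved under pics/ and viewed, and the job is handed in when it is done.

Besides the shell and the picture viewer there is one more tool, called after "Request:" in YAML: its name, and indented under it one key for each argument. drive_tool: Moves the arm, as the interface text tells. Its arguments: {"type":"object","properties":{"increments":{"type":"array"},"grip":{"type":"number"},"force":{"type":"number"}},"required":["increments"]}

```bash
ls; mkdir -p pics; python3 - <<'E'
from station import manip, read_camera, ticket
import cv2, numpy as np, pickle
o=manip.get_obs(); print(o, manip.pinch_z)
for n in ["scene","top"]:
    c=read_camera(n); pickle.dump(c,open(f"pics/{n}0.pkl","wb"))
    cv2.imwrite(f"pics/{n}0.png",c["img"][:,:,::-1])
    print(n,c["camera_matrix"],c["R"],c["t"],-c["R"].T@c["t"])
E
```

```text
pics
{'t': 0.0, 'q': array([ 1.19959192e+00,  3.53622137e-01,  1.63411475e+00,  1.50945124e-05,
        1.15523344e+00, -2.41241657e-03]), 'qvel': array([-0.00058514,  0.00026152, -0.00057031,  0.00050972, -0.00035875,
        0.00046016]), 'joint_torque': array([ 3.77532007e-03, -5.93849480e+01, -3.34218192e+01,  7.00279023e-02,
        2.35320954e-02, -1.32073228e-04]), 'ee_pos': array([0.22511682, 0.58248539, 0.19258827]), 'tool_rot': array([-5.75979711e-01, -3.08806646e+00,  2.12217326e-03]), 'wrist_force': array([-0.03408232, -0.14505419,  0.23032557]), 'moment': array([ 0.00154567, -0.0099421 ,  0.0155361 ]), 'gripper_width': 0.09155987661862607} 0.0187
scene [[406.60088354   0.         319.9777665 ]
 [  0.         406.60088354 205.22132324]
 [  0.           0.           1.        ]] [[ 0.31724948  0.94832505 -0.00568876]
 [ 0.6012107  -0.20575891 -0.77214569]
 [-0.73341562  0.24154268 -0.63542007]] [-0.1643179  -0.23239663  1.50777403] [ 1.29767413 -0.25618267  0.77769106]
top [[461.09674103   0.         320.92945241]
 [  0.         461.09674103 198.96790267]
 [  0.           0.           1.        ]] [[ 0.01441722 -0.99984787 -0.00981764]
 [-0.99225237 -0.01309457 -0.12354659]
 [ 0.12339924  0.01152278 -0.99229021]] [0.00716607 0.51664935 1.31236468] [ 3.50598427e-01 -1.19179877e-03  1.36614724e+00]
```

View pics/scene0.png

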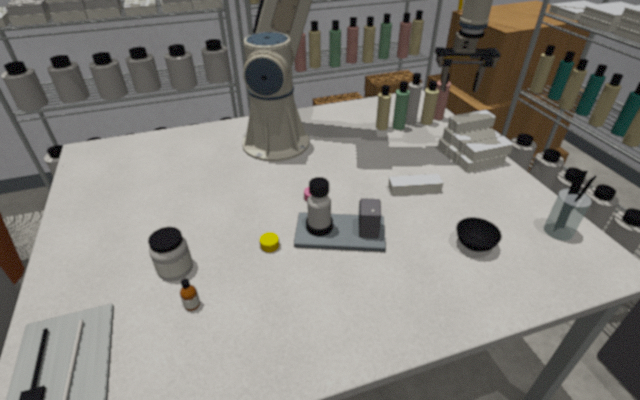

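View pics/top0.png

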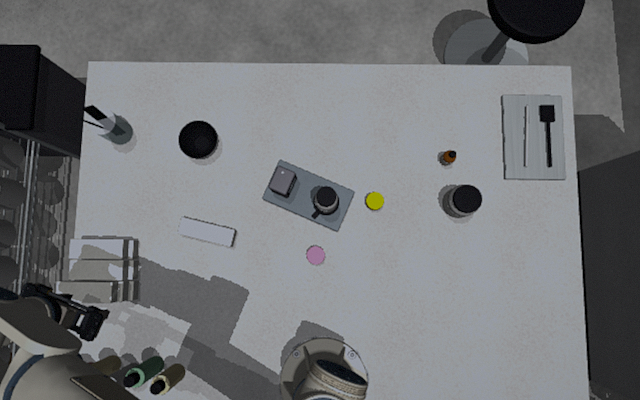

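The top view shows the cap at about (325,196), with the tab at (316,214). The scanner is at (283,180), and the plate corners are near (278,160), (354,186), (338,231) and (263,199). The pink and yellow look-alikes are at (316,255) and (375,201). Next I'll measure these.

```bash
cat > h.py <<'E'
import numpy as np, cv2, pickle
def load(n): return pickle.load(open(f"pics/{n}.pkl","rb"))
def ray(c,u,v,z):
    d=c["R"].T@np.linalg.inv(c["camera_matrix"])@np.array([u,v,1.]); o=-c["R"].T@c["t"]
    return o+d*(z-o[2])/d[2]
def proj(c,X):
    p=c["camera_matrix"]@(c["R"]@np.array(X)+c["t"]); return p[:2]/p[2]
E
python3 - <<'E'
from h import *
c=load("top0"); im=c["img"]
crop=im[150:250,250:400]; cv2.imwrite("pics/top0c.png",cv2.resize(crop,None,fx=5,fy=5,interpolation=cv2.INTER_CUBIC)[:,:,::-1])
c=load("scene0"); im=c["img"]
crop=im[165:260,280:400]; cv2.imwrite("pics/scene0c.png",cv2.resize(crop,None,fx=6,fy=6,interpolation=cv2.INTER_CUBIC)[:,:,::-1])
E
```

```text
(no output)
```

View pics/top0c.png

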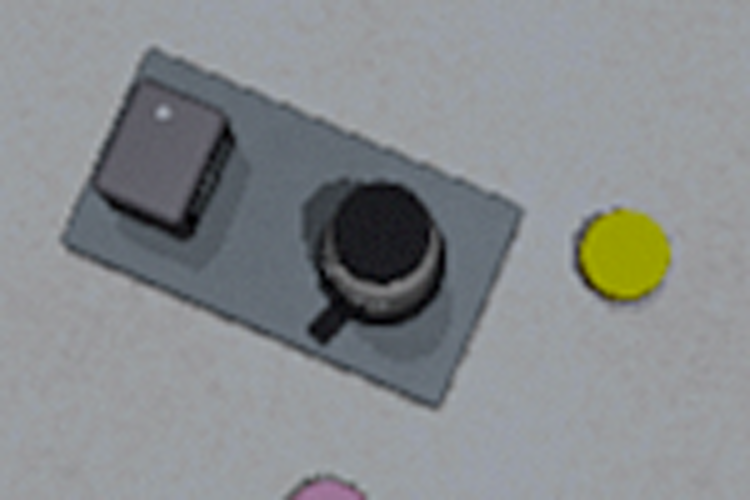

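View pics/scene0c.png

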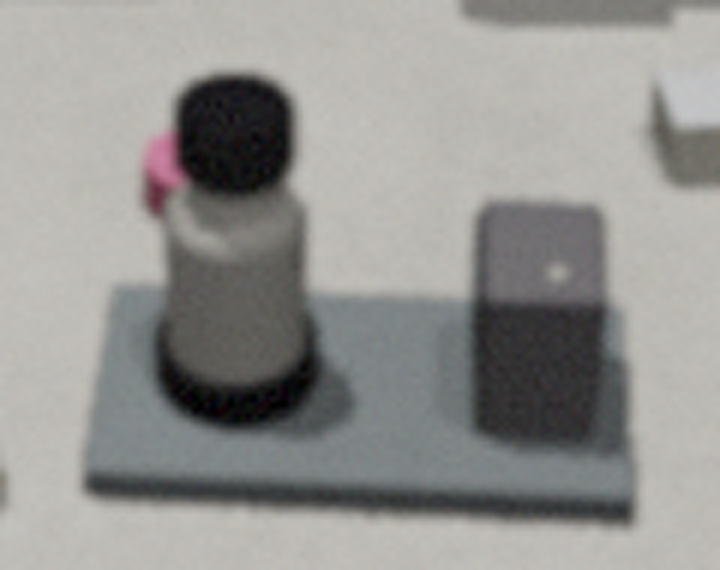

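```bash
python3 - <<'E'
from h import *
c=load("top0"); s=load("scene0")
T=lambda x,y:(250+(x+.5)/5-.5,150+(y+.5)/5-.5)
S=lambda x,y:(280+(x+.5)/6-.5,165+(y+.5)/6-.5)
P=[ray(c,*T(*p),.02)[:2] for p in [(153,47),(523,212),(438,407),(65,243)]]
print("plate",P,[np.linalg.norm(P[i]-P[(i+1)%4]) for i in range(4)])
print("plate c",np.mean(P,0))
PS=[ray(s,*S(*p),.02)[:2] for p in [(113,287),(625,305),(633,500),(87,478)]]
print("plate scene",PS,[np.linalg.norm(PS[i]-PS[(i+1)%4]) for i in range(4)],np.mean(PS,0))
# long axis direction towards scanner
d=(P[0]-P[1])+(P[3]-P[2]); d/=np.linalg.norm(d); print("dir",d,np.degrees(np.arctan2(d[1],d[0])))
w=(P[0]-P[3])+(P[1]-P[2]); print("width dir", np.degrees(np.arctan2(w[1],w[0])))
# cap blob : circle of top face by darkness
g=cv2.cvtColor(cv2.resize(c["img"][150:250,250:400],None,fx=5,fy=5,interpolation=cv2.INTER_CUBIC),cv2.COLOR_RGB2GRAY)
hc=cv2.HoughCircles(cv2.GaussianBlur(g,(7,7),2),cv2.HOUGH_GRADIENT,1,40,param1=80,param2=15,minRadius=42,maxRadius=62); print(hc)
for cc in [(382,232)]+([tuple(hc[0][0][:2])] if hc is not None else []): print("cap top",cc,ray(c,*T(*cc),.174))
t=ray(c,*T(325,328),.03); print("tab tip",t)
# scanner top face
Q=[ray(c,*T(*p),.105)[:2] for p in [(140,84),(231,122),(183,226),(95,187)]]
print("scanner",np.mean(Q,0),[np.linalg.norm(Q[i]-Q[(i+1)%4]) for i in range(4)])
QS=[ray(s,*S(*p),.105)[:2] for p in [(482,203),(600,206),(605,304),(475,303)]]
print("scanner scene",np.mean(QS,0),[np.linalg.norm(QS[i]-QS[(i+1)%4]) for i in range(4)])
print("cap top scene", ray(s,*S(235,108),.174))
E
```

```text
plate [array([0.63628759, 0.13740993]), array([ 0.53997663, -0.08325868]), array([ 0.42451521, -0.03435832]), array([0.51801446, 0.18632994])] [np.float64(0.2407704984906425), np.float64(0.12538973037453402), np.float64(0.2396777444056362), np.float64(0.12799102318926897)]
plate c [0.52969847 0.05153072]
plate scene [array([ 0.43392117, -0.03707464]), array([0.52506573, 0.18885992]), array([0.64340506, 0.13647607]), array([ 0.55415385, -0.08374278])] [np.float64(0.24362625750749511), np.float64(0.129415090748877), np.float64(0.23761759442262256), np.float64(0.1289721338538123)] [0.53913645 0.05112964]
dir [0.39507476 0.91864897] 66.72936323564416
width dir -22.70982371327789
[[[380.5 233.5  49.8]
  [626.5 250.5  45.1]
  [150.5 165.5  52.5]
  [277.5 286.5  49.6]]]
cap top (382, 232) [ 5.06823264e-01 -4.55999256e-04  1.74000000e-01]
cap top (np.float32(380.5), np.float32(233.5)) [5.06024235e-01 3.15700932e-04 1.74000000e-01]
tab tip [0.46895496 0.032043   0.03      ]
scanner [0.55755367 0.12198044] [np.float64(0.05521279384207134), np.float64(0.0638254118113455), np.float64(0.053619167641830084), np.float64(0.06280954626402048)]
scanner scene [0.56866637 0.1193166 ] [np.float64(0.05197215951288663), np.float64(0.06632049720276795), np.float64(0.0546180777478606), np.float64(0.06807991005341221)]
cap top scene [ 0.51520923 -0.00128562  0.174     ]
```

The plate measures 240 x 127 mm, against 245 x 130 given, so the measurements are plausible. The bottle axis is at about (0.507, 0.000), the scanner lies at 66.7° and the tab at about 140°, so the bottle needs roughly 73° clockwise. The scene view is 9 mm off in x, so I'll move above the cap and refine with the wrist camera.

Request:
drive_tool:
  increments:
    - [0,0,40,0]
    - [10,-20,75,0]
    - [28,-55,100,0]
    - [46,-92,110,0]
    - [64,-130,110,0]
    - [82,-168,110,0]
    - [100,-206,110,0]
    - [118,-244,110,0]
  grip: 91.5
  force: 40

```text
t: 0.77
ee_pos: [0.3406, 0.3431, 0.3032]
tool_rot: [0.575, 3.088, -0.0]
wrist_force: [0.8, 0.0, -0.1]
gripper_width: 0.0913
```

Request:
drive_tool:
  increments:
    - [18,-37,0,0]
    - [36,-74,0,0]
    - [54,-111,0,0]
    - [72,-148,0,0]
    - [90,-185,0,0]
    - [108,-222,0,0]
    - [126,-259,0,0]
    - [144,-296,0,0]

```text
t: 1.43
ee_pos: [0.4847, 0.047, 0.3032]
tool_rot: [0.576, 3.088, 0.0]
wrist_force: [1.0, 0.1, 0.3]
gripper_width: 0.0919
```

Request:
drive_tool:
  increments:
    - [15,-20,0,0]
    - [19,-40,0,0]
    - [19,-40,0,0]
    - [19,-40,0,0]

```text
t: 1.77
ee_pos: [0.5032, 0.0084, 0.3028]
tool_rot: [-0.579, -3.087, -0.0]
wrist_force: [-0.5, 0.4, -0.3]
gripper_width: 0.0916
```

```bash
python3 - <<'E'
from station import manip, read_camera
import cv2, pickle
o=manip.get_obs(); print(o["t"],o["q"],o["ee_pos"],o["tool_rot"],o["wrist_force"])
c=read_camera("wrist"); c["obs"]=o; pickle.dump(c,open("pics/w1.pkl","wb")); cv2.imwrite("pics/w1.png",c["img"][:,:,::-1]); print(c["tool_from_camera"],c["camera_matrix"])
E
```

```text
1.7667 [ 1.35557328e-02  6.79233085e-02  1.74925459e+00  2.92171266e-04
  1.32553764e+00 -1.18622532e+00] [0.5031669  0.00842926 0.3028009 ] [-5.79348956e-01 -3.08653405e+00 -8.75238361e-05] [-0.46413087  0.36083029 -0.34284416]
[[-3.46574937e-04 -9.69547164e-01 -2.44904425e-01  6.86843827e-02]
 [ 9.99999861e-01 -4.33111259e-04  2.99491952e-04  3.21471913e-04]
 [-3.96442437e-04 -2.44904287e-01  9.69547179e-01 -1.92338647e-01]
 [ 0.00000000e+00  0.00000000e+00  0.00000000e+00  1.00000000e+00]] [[308.81938102   0.         318.28054727]
 [  0.         308.81938102 193.6712249 ]
 [  0.           0.           1.        ]]
```

View pics/w1.png

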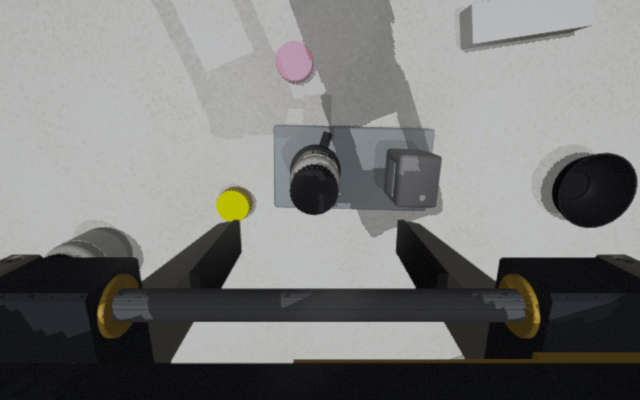

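The wrist view shows the cap top at about (315,189), the tab at about (327,137), plate corners near (275,125), (434,129), (434,211) and (275,207), and the scanner at (413,178).

```bash
cat >> h.py <<'E'
from scipy.spatial.transform import Rotation as Ro
def wcam(c):
    o=c["obs"]; Rt=Ro.from_rotvec(o["tool_rot"]).as_matrix(); M=c["tool_from_camera"]
    Rwc=Rt@M[:3,:3]; p=Rt@M[:3,3]+o["ee_pos"]
    return dict(R=Rwc.T,t=-Rwc.T@p,camera_matrix=c["camera_matrix"],img=c["img"])
E
python3 - <<'E'
from h import *
c=wcam(load("w1"))
crop=c["img"][110:230,260:450]; cv2.imwrite("pics/w1c.png",cv2.resize(crop,None,fx=4,fy=4,interpolation=cv2.INTER_CUBIC)[:,:,::-1])
print("cam pos",-c["R"].T@c["t"])
for z in (.174,): print(ray(c,315,189,z))
E
```

```text
cam pos [0.4394909  0.03358415 0.49521816]
[0.50869139 0.00294991 0.174     ]
```

View pics/w1c.png

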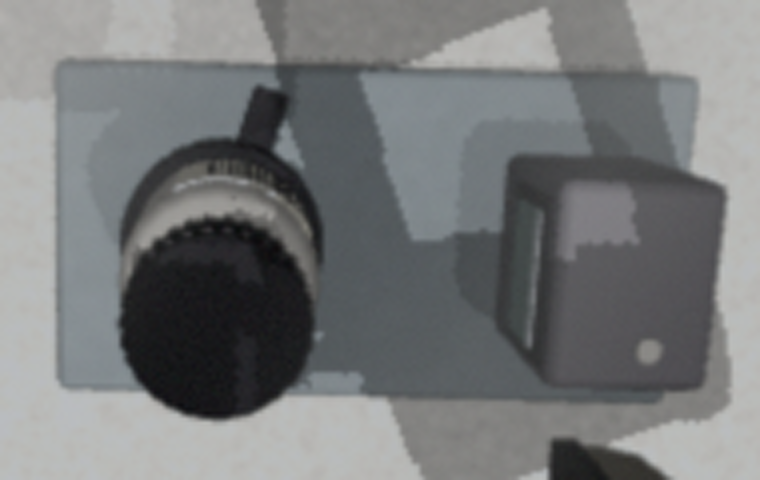

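```bash
python3 - <<'E'
from h import *
c=wcam(load("w1"))
W=lambda x,y:(260+(x+.5)/4-.5,110+(y+.5)/4-.5)
cap=ray(c,*W(218,320),.174); print("cap",cap, np.linalg.norm(ray(c,*W(120,320),.174)-ray(c,*W(316,320),.174)))
A=ray(c,*W(57,61),.02);B=ray(c,*W(697,78),.02);D=ray(c,*W(60,387),.02)
print("plate",A,B,D,np.linalg.norm(A-B),np.linalg.norm(A-D))
d=(B-A)[:2]; print("dir",np.degrees(np.arctan2(d[1],d[0])))
d=(A-D)[:2]; print("wdir",np.degrees(np.arctan2(d[1],d[0])))
# axis from plate: mid width at A/D plus along; scanner top
Q=[ray(c,*W(*p),.105) for p in [(563,182),(725,187),(708,388),(550,385)]]
print("scan top c",np.mean(Q,0),[np.linalg.norm(Q[i]-Q[(i+1)%4]) for i in range(4)])
m=np.mean(Q,0)-cap; print("scan dir",np.degrees(np.arctan2(m[1],m[0])),np.hypot(m[0],m[1]))
t=ray(c,*W(271,92),.03); m=t-cap; print("tab",t,np.degrees(np.arctan2(m[1],m[0])),np.hypot(m[0],m[1]))
E
```

```text
cap [0.50899069 0.00182761 0.174     ] 0.05238009013667731
plate [ 0.42731039 -0.03315252  0.02      ] [0.52061016 0.18913495 0.02      ] [ 0.54500632 -0.08250584  0.02      ] 0.24107377851273154 0.12762477010105697
dir 67.23095280704366
wdir 157.25028402233974
scan top c [0.56289842 0.12468833 0.105     ] [np.float64(0.051347242569847226), np.float64(0.06622761477544431), np.float64(0.05209514450685888), np.float64(0.06677226391791972)]
scan dir 66.30952394870373 0.13416705443141613
tab [0.46659252 0.03758898 0.03      ] 139.8535450385772 0.055466027092006646
```

Three views agree on the cap at about (0.509, 0.002). The scanner is at about 67° and the tab at 139.9°, so the bottle needs about 73° clockwise, plus the rattle. I'll descend partway and then check the pose.

Request:
drive_tool:
  increments:
    - [3,0,-35,0]
    - [3,0,-70,0]
    - [3,0,-90,0]
    - [3,0,-90,0]
    - [3,0,-90,0]

```text
t: 2.23
ee_pos: [0.5056, 0.0102, 0.213]
tool_rot: [-0.574, -3.087, 0.0]
wrist_force: [0.3, -0.3, 0.1]
gripper_width: 0.0915
```

```bash
python3 - <<'E'
from station import manip, read_camera
import cv2, pickle
o=manip.get_obs(); print(o["t"],o["q"],o["ee_pos"],o["tool_rot"],o["wrist_force"])
c=read_camera("wrist"); c["obs"]=o; pickle.dump(c,open("pics/w2.pkl","wb")); cv2.imwrite("pics/w2.png",c["img"][:,:,::-1])
E
```

```text
2.2333 [ 1.69988704e-02  1.47267209e-01  1.86056165e+00  2.22525098e-04
  1.13573491e+00 -1.18645428e+00] [0.50559143 0.01017236 0.21303798] [-5.73567389e-01 -3.08678469e+00  3.06488124e-04] [ 0.34442286 -0.30430494  0.14089713]
```

View pics/w2.png

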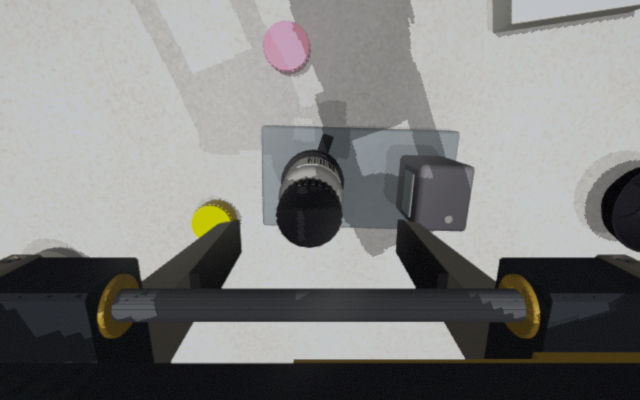

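The cap top is at about (309,219) in this view, so I'll recompute its position.

```bash
python3 - <<'E'
from h import *
c=wcam(load("w2")); im=c["img"]
crop=im[120:260,250:370]; g=cv2.cvtColor(cv2.resize(crop,None,fx=4,fy=4,interpolation=cv2.INTER_CUBIC),cv2.COLOR_RGB2GRAY)
m=(g<55).astype(np.uint8)
row=[(np.where(m[y])[0].min(),np.where(m[y])[0].max()) for y in range(330,520,20) if m[y].any()]; print(row)
n,l,st,ce=cv2.connectedComponentsWithStats(m); print(st[1:][st[1:,4]>3000],ce[1:][st[1:,4]>3000])
W=lambda x,y:(250+(x+.5)/4-.5,120+(y+.5)/4-.5)
for y in (395,400): print(ray(c,*W(237,y),.174))
cv2.imwrite("pics/w2c.png",cv2.resize(crop,None,fx=4,fy=4,interpolation=cv2.INTER_CUBIC)[:,:,::-1])
E
```

```text
[(np.int64(118), np.int64(359)), (np.int64(110), np.int64(365)), (np.int64(109), np.int64(366)), (np.int64(110), np.int64(365)), (np.int64(109), np.int64(362)), (np.int64(118), np.int64(353)), (np.int64(129), np.int64(342)), (np.int64(146), np.int64(325)), (np.int64(172), np.int64(298))]
[[  171    55   204   218  9178]
 [  106   234   263   275 55700]] [[297.56559163 140.08520375]
 [237.18535009 371.6364991 ]]
[5.12179714e-01 7.90878475e-05 1.74000000e-01]
[ 5.13145665e-01 -3.01344012e-04  1.74000000e-01]
```

View pics/w2c.png

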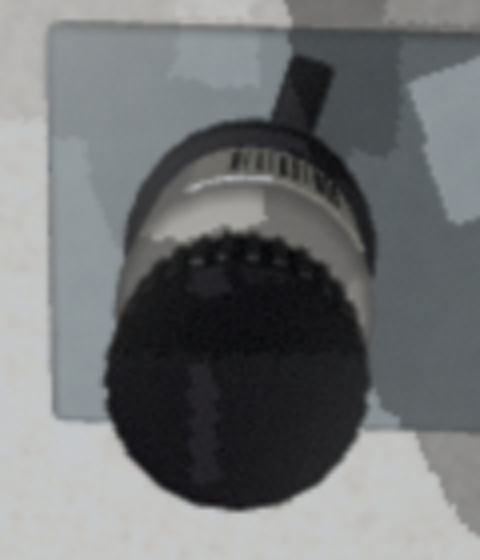

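The cap centre comes out at about (0.509, 0.0015), which agrees with the earlier view. I'll centre on it and descend to the grasp height (TCP z 0.140).

Request:
drive_tool:
  increments:
    - [4,-9,0,0]
    - [4,-9,-25,0]
    - [4,-9,-50,0]
    - [4,-9,-73,0]
    - [4,-9,-73,0]
    - [4,-9,-73,0]

```text
t: 2.78
ee_pos: [0.5108, -0.0002, 0.1411]
tool_rot: [-0.576, -3.088, 0.0]
wrist_force: [-0.1, -0.1, 0.7]
gripper_width: 0.0915
```

```bash
python3 - <<'E'
from station import manip, read_camera
import cv2, pickle
o=manip.get_obs(); print(o["t"],o["q"],o["ee_pos"],o["tool_rot"],o["wrist_force"])
c=read_camera("wrist"); c["obs"]=o; pickle.dump(c,open("pics/w3.pkl","wb")); cv2.imwrite("pics/w3.png",c["img"][:,:,::-1])
print(manip.get_obs()["ee_pos"])
E
```

```text
2.7833 [-3.29582162e-03  2.37029278e-01  1.92596580e+00 -9.96332188e-05
  9.78682005e-01 -1.20520927e+00] [ 5.10843282e-01 -2.15119485e-04  1.41067793e-01] [-5.76061786e-01 -3.08825662e+00  1.51622301e-04] [-0.06985682 -0.08714177  0.68510805]
[ 5.11656269e-01 -1.49624496e-04  1.41926933e-01]
```

View pics/w3.png

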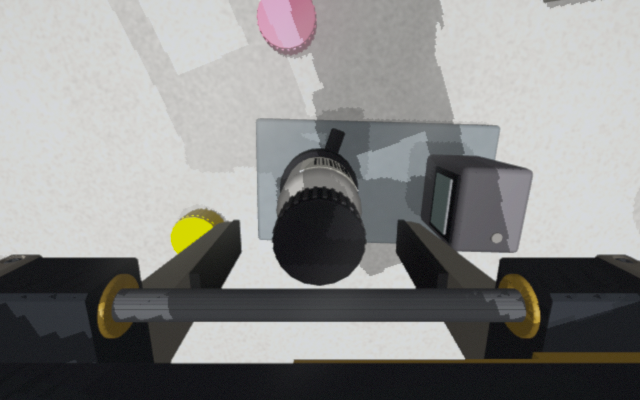

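The cap is centred between the jaws, with its centre at about (319,240) and the fingers at 241 and 397. I'll check the offset across the jaws.

```bash
python3 - <<'E'
from h import *
c=wcam(load("w3")); g=cv2.cvtColor(c["img"],cv2.COLOR_RGB2GRAY); m=g<50
for y in range(215,286,5):
    x=np.where(m[y,255:385])[0]; print(y,255+x.min() if len(x) else 0,255+x.max() if len(x) else 0)
for y in (236,238,240): print(y,ray(c,319,y,.174))
E
```

```text
215 279 356
220 277 360
225 276 360
230 274 363
235 274 363
240 273 364
245 274 363
250 274 363
255 276 361
260 279 359
265 281 355
270 286 351
275 291 346
280 300 336
285 0 0
236 [0.50707208 0.00206056 0.174     ]
238 [0.50817319 0.00163525 0.174     ]
240 [0.50927805 0.00120849 0.174     ]
```

Request:
drive_tool:
  increments:
    - [-2,1,0,0]
    - [-2,1,0,0]

```text
t: 3.0
ee_pos: [0.5094, 0.0011, 0.142]
tool_rot: [0.576, 3.086, 0.001]
wrist_force: [0.7, 0.2, -0.5]
gripper_width: 0.0914
```

Request:
drive_tool:
  increments:
    - [0,0,0,0]
    - [0,0,0,0]
    - [0,0,0,0]
    - [0,0,0,0]
    - [0,0,0,0]
    - [0,0,0,0]
  grip: 40
  force: 50

```text
t: 3.5
ee_pos: [0.5084, 0.0011, 0.1403]
tool_rot: [-0.576, -3.088, 0.0]
wrist_force: [0.7, 0.1, 0.3]
gripper_width: 0.0529
```

The cap is gripped: the opening is 52.9 mm and the side forces are small. Next I'll turn it 78° clockwise.

Request:
drive_tool:
  increments:
    - [0,0,0,-5]
    - [0,0,0,-10]
    - [0,0,0,-15]
    - [0,0,0,-20]
    - [0,0,0,-25]
    - [0,0,0,-30]
    - [0,0,0,-35]
    - [0,0,0,-40]

```text
t: 4.17
ee_pos: [0.5097, 0.0023, 0.1403]
tool_rot: [1.603, 2.701, 0.004]
wrist_force: [4.8, 7.3, -4.6]
gripper_width: 0.0502
```

```bash
python3 - <<'E'
from station import manip
o=manip.get_obs(); print({k:o[k].round(3) if hasattr(o[k],'round') else o[k] for k in ("t","q","ee_pos","tool_rot","wrist_force","moment")})
E
```

```text
{'t': 4.1667, 'q': array([ 0.   ,  0.235,  1.931,  0.002,  0.974, -0.501]), 'ee_pos': array([0.51 , 0.002, 0.14 ]), 'tool_rot': array([1.603, 2.701, 0.004]), 'wrist_force': array([ 4.809,  7.31 , -4.577]), 'moment': array([ 1.3  , -0.941,  0.396])}
```

Request:
drive_tool:
  increments:
    - [0,0,0,-5]
    - [0,0,0,-10]
    - [0,0,0,-15]
    - [0,0,0,-20]
    - [0,0,0,-25]
    - [0,0,0,-30]
    - [0,0,0,-35]
    - [0,0,0,-38]

```text
t: 4.83
ee_pos: [0.5114, 0.0026, 0.1404]
tool_rot: [2.395, 2.031, 0.009]
wrist_force: [10.9, 8.0, -11.0]
gripper_width: 0.0503
```

```bash
python3 - <<'E'
from station import manip, read_camera
import cv2, pickle
o=manip.get_obs(); print({k:o[k].round(3) if hasattr(o[k],'round') else o[k] for k in ("t","q","ee_pos","tool_rot","wrist_force","moment")})
c=read_camera("wrist"); c["obs"]=o; pickle.dump(c,open("pics/w4.pkl","wb")); cv2.imwrite("pics/w4.png",c["img"][:,:,::-1])
c=read_camera("scene"); pickle.dump(c,open("pics/scene4.pkl","wb"))
cv2.imwrite("pics/scene4c.png",cv2.resize(c["img"][125:265,270:410],None,fx=4,fy=4,interpolation=cv2.INTER_CUBIC)[:,:,::-1])
E
```

```text
{'t': 4.8333, 'q': array([0.   , 0.236, 1.93 , 0.003, 0.971, 0.163]), 'ee_pos': array([0.511, 0.003, 0.14 ]), 'tool_rot': array([2.395, 2.031, 0.009]), 'wrist_force': array([ 10.911,   8.015, -10.979]), 'moment': array([ 1.408, -1.973,  0.385])}
```

View pics/w4.png

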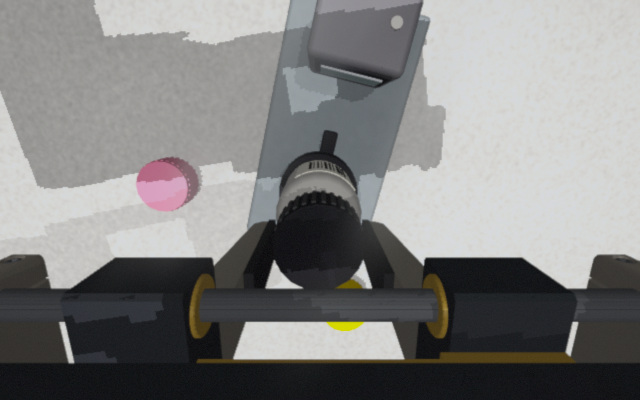

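View pics/scene4c.png

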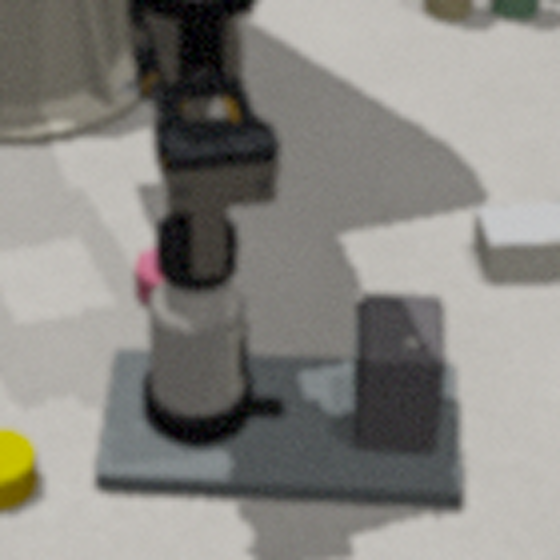

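The tab now points close to the scanner, with its tip at about (331,132) in the wrist view. Next I'll measure the angle precisely.

```bash
python3 - <<'E'
from h import *
c=wcam(load("w4"))
im=c["img"][0:210,240:440]; cv2.imwrite("pics/w4c.png",cv2.resize(im,None,fx=3.5,fy=2.8,interpolation=cv2.INTER_CUBIC)[:,:,::-1])
g=cv2.cvtColor(c["img"],cv2.COLOR_RGB2GRAY)
for y in range(128,162,3):
    x=300+np.where(g[y,300:360]<50)[0]; print(y,x.min() if len(x) else 0,x.max() if len(x) else 0, end='; ')
def a(p,q): d=(q-p)[:2]; return np.degrees(np.arctan2(d[1],d[0]))
# plate edges at z=.02
print("\nplate L",a(ray(c,249,226,.02),ray(c,289,0,.02)),"R",a(ray(c,374,220,.02),ray(c,428,20,.02)))
ax=np.array([.5095,.0015])
for p in [(331,134)]:
    t=ray(c,*p,.03); print("tab",t,a(ax,t),np.linalg.norm(t[:2]-ax))
print("tab line",a(ray(c,323,158,.03),ray(c,331,134,.03)))
s=load("scene4")
S=lambda x,y:(270+(x+.5)/4-.5,125+(y+.5)/4-.5)
t=ray(s,*S(280,406),.03); print("scene tab",t,a(np.array([.516,-.001]),t),np.hypot(*(t[:2]-[.516,-.001])))
E
```

```text
128 0 0; 131 325 329; 134 324 336; 137 323 336; 140 322 335; 143 322 334; 146 321 334; 149 320 333; 152 311 332; 155 302 334; 158 300 339; 161 300 342; 
plate L 68.10837399358724 R 68.53947642012227Traceback (most recent call last):
  File "<stdin>", line 12, in <module>
  File "<stdin>", line 7, in a
ValueError: operands could not be broadcast together with shapes (3,) (2,)
```

View pics/w4c.png

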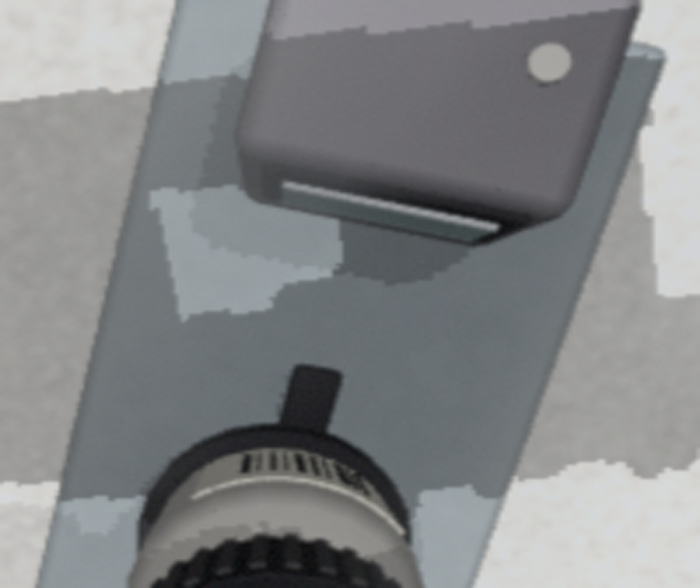

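```bash
python3 - <<'E'
from h import *
c=wcam(load("w4"))
def a(p,q): d=q[:2]-p[:2]; return np.degrees(np.arctan2(d[1],d[0]))
ax=np.array([.5095,.0015])
t=ray(c,330.5,133,.03); print("tab",t,a(ax,t),np.linalg.norm(t[:2]-ax))
print("tab line",a(ray(c,326.5,149,.03),ray(c,330.5,133,.03)))
W=lambda x,y:(240+(x+.5)/3.5-.5,(y+.5)/2.8-.5)
w=ray(c,*W(390,212),.078+.012); print("win",w,a(ax,w),np.linalg.norm(w[:2]-ax))
print("win normal",a(ray(c,*W(283,183),.09),ray(c,*W(497,227),.09)))
s=load("scene4")
S=lambda x,y:(270+(x+.5)/4-.5,125+(y+.5)/4-.5)
t=ray(s,*S(280,406),.03); b=np.array([.516,-.001]);print("scene tab",t,a(b,t),np.hypot(*(t[:2]-b)))
E
```

```text
tab [0.53229658 0.05300675 0.03      ] 66.12610453884382 0.05632610091426113
tab line 66.81447522417362
win [0.55164197 0.09529595 0.09      ] 65.80589766229082 0.10282813860926027
win normal -22.86084876837687
scene tab [0.53693585 0.05023518 0.03      ] 67.77396984351836 0.05534756488784583
```

The tab is at 66–67.8° and the scanner at about 66–67°, so the label is aligned. I'll hold for step 1 and ease off the side load.

Request:
drive_tool:
  increments:
    - [1,1,0,0]
    - [2,1,0,0]
    - [2,1,0,0]
    - [2,1,0,0]
    - [2,1,0,0]
    - [2,1,0,0]

```text
t: 5.43
ee_pos: [0.5114, 0.0026, 0.1403]
tool_rot: [2.391, 2.037, 0.003]
wrist_force: [4.4, 3.6, -4.8]
gripper_width: 0.05
```

```bash
python3 - <<'E'
from station import manip
o=manip.get_obs(); print({k:o[k].round(4) if hasattr(o[k],'round') else o[k] for k in ("t","q","ee_pos","tool_rot","wrist_force","moment")})
E
```

```text
{'t': 5.4333, 'q': array([1.500e-03, 2.378e-01, 1.927e+00, 1.200e-03, 9.749e-01, 1.603e-01]), 'ee_pos': array([0.5114, 0.0026, 0.1403]), 'tool_rot': array([2.3909, 2.0371, 0.0033]), 'wrist_force': array([ 4.4252,  3.6039, -4.7677]), 'moment': array([ 0.7517, -0.8411,  0.1889])}
```

Request:
drive_tool:
  increments:
    - [1,1,-1,0]
    - [1,1,-2,0]
    - [1,1,-3,0]
    - [1,1,-4,0]
    - [1,1,-5,0]
    - [1,1,-5,0]
    - [1,1,-5,0]

```text
t: 6.02
ee_pos: [0.5117, 0.0028, 0.1363]
tool_rot: [2.39, 2.037, 0.0]
wrist_force: [-1.4, 0.7, 11.0]
gripper_width: 0.05
```

```bash
python3 - <<'E'
from station import manip
o=manip.get_obs(); print({k:o[k].round(4) if hasattr(o[k],'round') else o[k] for k in ("t","q","ee_pos","tool_rot","wrist_force","moment")})
E
```

```text
{'t': 6.0167, 'q': array([ 2.9000e-03,  2.4400e-01,  1.9291e+00, -6.0000e-04,  9.6790e-01,
        1.6220e-01]), 'ee_pos': array([0.5117, 0.0028, 0.1363]), 'tool_rot': array([2.3903e+00, 2.0374e+00, 3.0000e-04]), 'wrist_force': array([-1.4456,  0.6927, 10.9565]), 'moment': array([-0.1447,  0.4998,  0.2142])}
```

Request:
drive_tool:
  increments:
    - [0,0,-1,0]
    - [0,0,-1,0]
    - [0,0,-1,0]

```text
t: 6.27
ee_pos: [0.5116, 0.0028, 0.1354]
tool_rot: [2.39, 2.037, 0.0]
wrist_force: [-2.9, 0.1, 10.5]
gripper_width: 0.0504
```

```bash
python3 - <<'E'
from station import manip,read_camera
import cv2
o=manip.get_obs(); print({k:o[k].round(4) if hasattr(o[k],'round') else o[k] for k in ("t","q","ee_pos","tool_rot","wrist_force","moment")})
c=read_camera("wrist");cv2.imwrite("pics/w5.png",c["img"][:,:,::-1])
for i in range(1):
  o=manip.get_obs(); print(o["ee_pos"],o["wrist_force"])
E
```

```text
{'t': 6.2667, 'q': array([ 2.9000e-03,  2.4520e-01,  1.9299e+00, -6.0000e-04,  9.6580e-01,
        1.6230e-01]), 'ee_pos': array([0.5116, 0.0028, 0.1354]), 'tool_rot': array([2.3903e+00, 2.0374e+00, 2.0000e-04]), 'wrist_force': array([-2.8728,  0.0933, 10.5454]), 'moment': array([-0.0762,  0.4285,  0.1823])}
[0.51163661 0.00280132 0.13538702] [-2.71602795 -0.59852697 11.26553014]
```

View pics/w5.png

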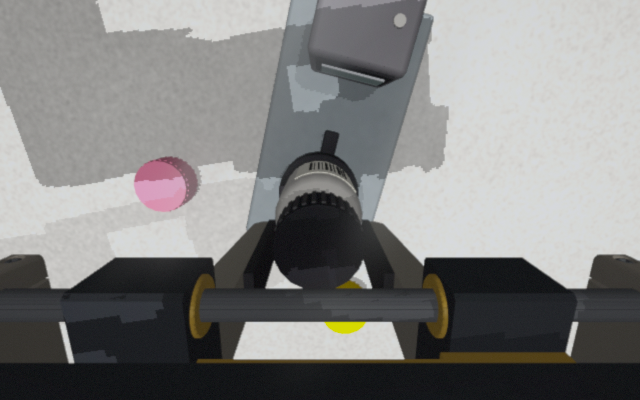

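It is pressed 4.9 mm with about 10.5 N upward, matching the plunger spring and not at the hard stop. I'll start twisting anticlockwise and watch the moment.

Request:
drive_tool:
  increments:
    - [0,0,0,5]
    - [0,0,0,10]
    - [0,0,0,15]
    - [0,0,0,20]

```text
t: 6.65
ee_pos: [0.5115, 0.0029, 0.1351]
tool_rot: [1.996, 2.426, 0.0]
wrist_force: [-2.8, 0.5, 8.5]
gripper_width: 0.0504
```

```bash
python3 - <<'E'
from station import manip,read_camera
import cv2
o=manip.get_obs(); print({k:o[k].round(4) if hasattr(o[k],'round') else o[k] for k in ("t","q","ee_pos","tool_rot","wrist_force","moment")})
c=read_camera("wrist");cv2.imwrite("pics/w6.png",c["img"][:,:,::-1])
E
```

```text
{'t': 6.65, 'q': array([ 2.9000e-03,  2.4550e-01,  1.9302e+00, -2.0000e-04,  9.6560e-01,
       -1.9080e-01]), 'ee_pos': array([0.5115, 0.0029, 0.1351]), 'tool_rot': array([1.9960e+00, 2.4257e+00, 1.0000e-04]), 'wrist_force': array([-2.7876,  0.4557,  8.4696]), 'moment': array([ 0.0563,  0.4052, -0.0431])}
```

View pics/w6.png

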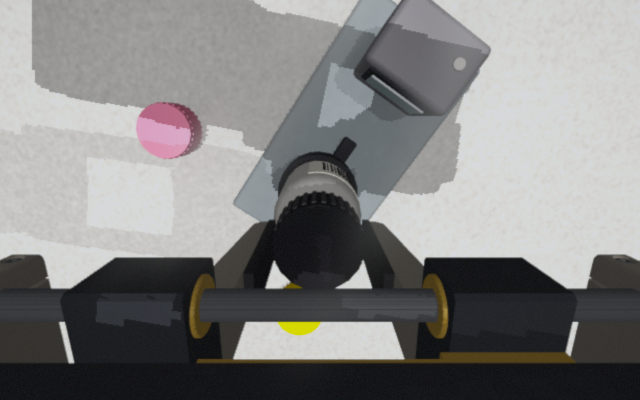

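The tab still points at the scanner (about (347,150)) and the moment is only −0.04 N m, so the lock has been passed. I'll continue to 65° in total.

Request:
drive_tool:
  increments:
    - [0,0,0,6]
    - [0,0,0,12]
    - [0,0,0,18]
    - [0,0,0,24]
    - [0,0,0,30]
    - [0,0,0,36]
    - [0,0,0,42]
    - [0,0,0,45]

```text
t: 7.37
ee_pos: [0.5093, 0.003, 0.1344]
tool_rot: [-0.912, -3.002, 0.002]
wrist_force: [-7.3, 0.5, 9.3]
gripper_width: 0.0504
```

```bash
python3 - <<'E'
from station import manip,read_camera
import cv2,pickle
o=manip.get_obs(); print({k:o[k].round(4) if hasattr(o[k],'round') else o[k] for k in ("t","q","ee_pos","tool_rot","wrist_force","moment")})
c=read_camera("wrist");c["obs"]=o; pickle.dump(c,open("pics/w7.pkl","wb"));cv2.imwrite("pics/w7.png",c["img"][:,:,::-1])
E
```

```text
{'t': 7.3667, 'q': array([ 0.0029,  0.2457,  1.9319,  0.    ,  0.9681, -0.9777]), 'ee_pos': array([0.5093, 0.003 , 0.1344]), 'tool_rot': array([-9.125e-01, -3.002e+00,  1.900e-03]), 'wrist_force': array([-7.2797,  0.5454,  9.2916]), 'moment': array([ 0.0479,  1.4288, -0.1523])}
```

View pics/w7.png

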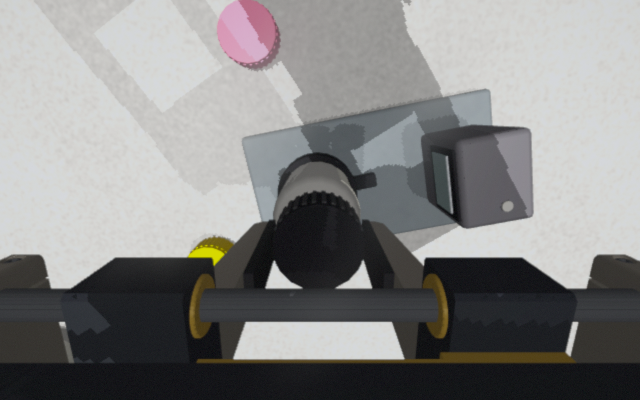

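The tab still points at the scanner and the wrist has turned 65°. I'll ease the side load and lift gently first.

Request:
drive_tool:
  increments:
    - [-2,0,0,0]
    - [-2,0,2,0]
    - [-2,0,4,0]
    - [-2,0,7,0]
    - [-2,0,10,0]
    - [-2,0,13,0]
    - [-2,0,13,0]

```text
t: 8.0
ee_pos: [0.5092, 0.0029, 0.1476]
tool_rot: [-0.922, -3.003, 0.001]
wrist_force: [-0.6, -1.1, 0.2]
gripper_width: 0.0505
```

```bash
python3 - <<'E'
from station import manip
o=manip.get_obs(); print({k:o[k].round(4) if hasattr(o[k],'round') else o[k] for k in ("t","ee_pos","wrist_force","moment")})
E
```

```text
{'t': 8.0, 'ee_pos': array([0.5092, 0.0029, 0.1476]), 'wrist_force': array([-0.5921, -1.0769,  0.1947]), 'moment': array([-0.1387,  0.126 , -0.0522])}
```

The cap is free, with wrist forces near zero. I'll lift it the rest of the way.

Request:
drive_tool:
  increments:
    - [0,0,8,0]
    - [0,0,18,0]
    - [0,0,30,0]
    - [0,0,42,0]
    - [0,0,54,0]
    - [0,0,63,0]
    - [0,0,67,0]
    - [0,0,67,0]

```text
t: 8.67
ee_pos: [0.51, 0.0031, 0.2156]
tool_rot: [0.921, 3.001, 0.001]
wrist_force: [-0.2, -0.9, -1.3]
gripper_width: 0.0502
```

Request:
drive_tool:
  increments:
    - [0,0,0,0]
    - [0,0,0,0]
    - [0,0,0,0]
    - [0,0,0,0]

```text
t: 9.0
ee_pos: [0.5091, 0.0031, 0.2137]
tool_rot: [-0.922, -3.002, 0.0]
wrist_force: [-0.8, -0.5, -0.2]
gripper_width: 0.05
```

```bash
python3 - <<'E'
from station import manip,read_camera
import cv2,pickle
o=manip.get_obs(); print({k:o[k].round(4) if hasattr(o[k],'round') else o[k] for k in ("t","ee_pos","tool_rot","qvel","wrist_force","moment")})
for n in ("wrist","scene","top"):
  c=read_camera(n);c["obs"]=o; pickle.dump(c,open(f"pics/{n}8.pkl","wb"));im=c["img"]
  if n=="scene": im=cv2.resize(im[125:265,270:410],None,fx=4,fy=4,interpolation=cv2.INTER_CUBIC)
  cv2.imwrite(f"pics/{n}8.png",im[:,:,::-1])
E
```

```text
{'t': 9.0, 'ee_pos': array([0.5091, 0.0031, 0.2137]), 'tool_rot': array([-9.2170e-01, -3.0024e+00,  4.0000e-04]), 'qvel': array([-0.0019, -0.0012, -0.0028,  0.0006,  0.0006, -0.0023]), 'wrist_force': array([-0.8382, -0.5388, -0.2483]), 'moment': array([-0.0497, -0.0156, -0.0311])}
```

View pics/wrist8.png

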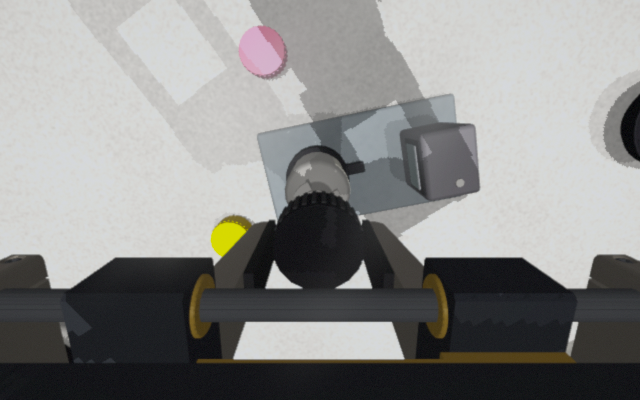

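View pics/scene8.png

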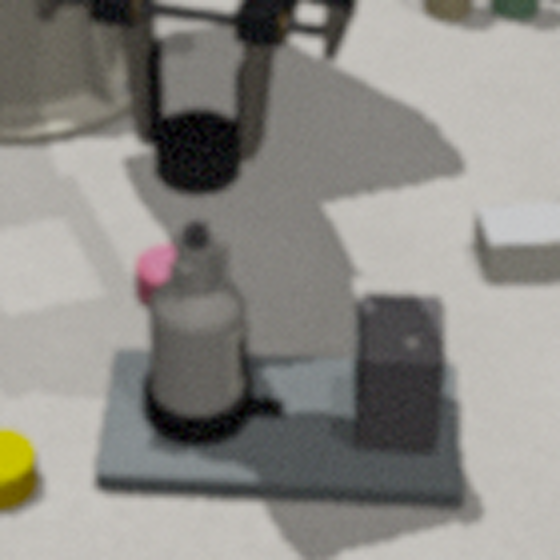

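View pics/top8.png

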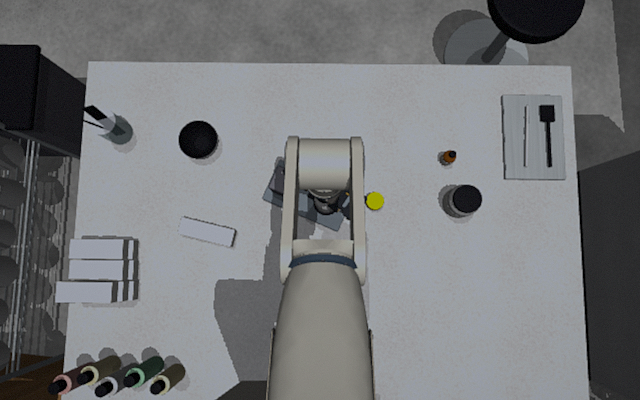

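The cap hangs level above the open neck, the plunger is showing, and the tab points at the scanner. The bystanders are at the same pixels as at the start. A last numeric check before handing in.

```bash
python3 - <<'E'
from h import *
c=wcam(load("wrist8")); s=load("scene8")
def a(p,q): d=q[:2]-p[:2]; return np.degrees(np.arctan2(d[1],d[0]))
ax=np.array([.5095,.002])
t=ray(c,363,167.5,.03); print("tab",t,a(ax,t),np.linalg.norm(t[:2]-ax))
print("tab line",a(ray(c,349,170,.03),t), "plate", a(ray(c,258,133,.02),ray(c,453,95,.02)))
S=lambda x,y:(270+(x+.5)/4-.5,125+(y+.5)/4-.5)
t=ray(s,*S(280,406),.03); b=np.array([.516,-.001]); print("scene tab",a(b,t))
# cap centre as seen in scene: predicted pixel for cap centre
print("pred px cap c",proj(s,[.509,.003,.2335]),"seen",S(198,151)," plunger top",proj(s,[.5095,.002,.176]),"seen",S(196,232))
for z in (.2485,.2435): print(ray(c,318,242,z))
E
```

```text
tab [0.53423629 0.05285181 0.03      ] 64.05991446200515 0.056549011523251085
tab line 66.13323934876291 plate 66.59237940793966
scene tab 67.77396984351836
pred px cap c [319.43336282 161.01292887] seen (319.125, 162.375)  plunger top [319.26857868 180.41814505] seen (318.625, 182.625)
[0.50784827 0.00413418 0.2485    ]
[0.50960327 0.00293736 0.2435    ]
```

```bash
python3 - <<'E'
from station import ticket
print(ticket.hand_in())
E
```

```text
the job is handed in; nothing more can be done
None
```

The job is handed in after about 9 of the 40 s. The cap is off, held level and still above the open bottle, and the label faces the scanner. The hand-in gives no verdict, so this rests on my own checks.

**What I did:** I gripped the cap and turned the bottle about 73° clockwise by the locked, unpressed cap. After a pause I pressed about 5 mm (10.5 N), twisted 65° anticlockwise from the clockwise stop, and lifted about 80 mm.

**Last checks:**
- **Label:** the tab reads 64 to 68° depending on view, and the scanner is at about 66.6°, so the label is within about 3° (13° allowed).
- **Cap position:** its centre is about 70 mm above the neck by the tool's height and within about 3 mm of the bottle's axis. The jaws are at 50 mm with the 50 N grip set.
- **Stillness:** wrist forces were about 1 N and joint speeds near zero.
- **Bystanders:** the jar, bowl, small bottle and carton are at the same pixels in the top view as at the start.

**What disagreed:**
- The scene camera read x 6 to 9 mm larger than the top and wrist views. I relied on those two.
- The wrist force rose to about 17 N while turning the bottle, because the grasp was a few millimetres off centre. I eased that off before pressing.

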